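# Take the rock out of a shelf with its levelling foot

### The arm

A 7-joint arm with a two-finger parallel gripper is mounted at the origin on a cart in front of the work surface, level with it; the furniture and walls round the work are solid. World frame = base frame: x ahead of the robot, y to its left, z up, the work surface at z = 0. Lengths are in m, angles in rad, forces in N, time in s.
With the tool pointing down it reaches from about 0.425 to 0.925 m from the base axis. Payload 6.8 kg.
Tool frame: the origin (TCP) lies midway between the tips of the shut fingers; the grasp point (between the pads) lies 19 mm behind it; z points along the fingers, y is the line along which they close (so a half turn about z gives the same grasp; the last joint's range is limited). The gripper opens to 85 mm and grips with 20 to 120 N. Pads are 22 mm wide; open, the fingers measure 114 mm over their backs; the gripper's body (76 mm by 85 mm) begins 54 mm behind the grasp point. The pads swing forward as they close: fully open they stand 13 mm farther back than shut.
Start: joints at [-1.401, 0.477, 0.022, 1.555, -0.011, 1.109, -0.083], TCP at [0.185, 0.649, 0.231] pointing down, gripper open.
Joint ranges: [-2.96, 2.96], [-0.34, 2.1], [-1.41, 1.46], [0.24, 2.44], [-1.37, 4.51], [0.17, 1.92], [-2.96, 2.96]. Speed limits (rad/s): [2.39, 2.39, 3.14, 3.14, 3.14, 3.14, 3.14].

### API

Orientations are given as a rotation vector (axis times angle).
In Python, from bench import get_obs, grab_frame, camera_params, r gives the robot as it stands.
- The arm moves only by the shell command python3 -m jog 'ROWS' [FORCE]. ROWS is JSON, a list of rows, each an object of numbers: "rx", "ry", "rz": the turn, a rotation vector about the world's x, y, z scaled (see below); "x", "y", "z": the shift along the world's x, y, z scaled (see below); "jaw": the opening, from -1 (shut) to 1 (fully open). In form: [{"rx": .., "ry": .., "rz": .., "x": .., "y": .., "z": .., "jaw": ..}, ...]. A call has 1 to 8 rows; each row shifts and turns the commanded pose from where the row before left it; what a row does not reach is not made up. The controller multiplies each number of a shift by 60 mm and each number of a turn by 10 degrees. A row lasts 1/8 s, in which the tool goes at most 62.5 mm and 10.7 degrees, less where a joint would pass 70% of its speed; a pose out of reach is approached as far as the arm can. A call with a number of a shift or a turn outside -1 to 1 is refused whole. A call with a gripper value outside its range is refused whole. The fingers move at their own pace and stop on an object; FORCE is the grip in N (left out, the last holds). Time passes only in rows, so rows that do not move let the fingers close. It gives the time, the measured TCP pose, the force, the opening and the grip force at its end, in the units of the state.
- get_obs(): the state, without advancing time (a new reading comes with each control period).
- grab_frame(name): name is "scene" or "top"; returns the picture (420x560x3 uint8, red, green, blue); there is no depth.
- camera_params(name): a dict with "fx", "fy", "cx", "cy" (pixels), "R" (3x3) and "t" (3): a world point X has camera coordinates R X + t. Camera axes: x right, y down, z forward; pixel columns grow to the right and rows downward; lengths in m; the calibration is good to about 2 mm. A picture is of the moment at which its call begins. camera_params takes no time and is no camera call.
- r.hand_in(): hands the job in; it is judged then, once.
The state is a dict: "clock": time; "joints": joint angles; "qvel": joint speeds; "tau": joint torques, N m; "tcp_pos": TCP position; "orientation": TCP orientation; "contact_force": force on the tool from outside, world axes, zero at the start; "moment": the same for the moment, N m; "grip_width": finger opening in m; "gripper_force": force on a finger pad.
Only numpy, scipy, OpenCV 4.12 (cv2) and the standard library are available. Lean on these libraries where they do the work, as an engineer would, in place of code of your own. Each camera call takes 0.05 s, during which the arm holds its last target. There are 200 camera calls.

### The job

The low shelf on the saw table rocks because the screw foot at its T-knob corner is too short. Lay the spirit level centrally on the deck, along the diagonal through that corner, and turn the T-knob until the bubble stands midway between its lines while you press down the end of the level nearest the knob, so that the screw foot bears. Finish still pressing that end, as firmly as a hand would, with the shelf where it stood and the things around it left alone.

Things in the scene. Friction and masses are not known exactly. Their poses are not given: they have to be found in the camera images.
- shelf: Low plywood shelf, loose, 0.9 kg: deck 230 x 200 mm on four legs, foot centres 190 x 160 mm apart; upstand 18 mm thick, 44 mm high on one 200 mm edge (the back). Three plain domed feet; the fourth, at a front corner, is the screw foot. Origin: at foot level under the deck's centre; z up, x along the diagonal from the opposite back corner to the T-knob's screw, which is 124 mm from the origin.
- deck_centre (a point): Centre of the deck's top, 66 mm above the table. The upstand makes the shelf heavy at the back: unpressed it rests on its three plain feet, reads level and keeps a short screw foot in the air. Pressed on the knob side (3 N will do) it rocks forward until the screw foot bears: slope along the diagonal = shortfall / 124 mm; too long a foot lifts the corner about half as much.
- levelling_foot: The screw foot under the T-knob corner: a dark steel disc, 34 mm across, over a domed rubber button like those of the plain feet. Origin: the lowest point of the button. At the start it is 1.5 to 3.6 mm shorter than the other feet.
- t_knob: Black T-knob: a bar 54 mm long (its x axis), 12 mm thick, 22 mm high, from 36 to 58 mm above the origin; hub 22 mm across below it. Origin: on the screw axis, 66 mm above the foot's lowest point. Clockwise from above lengthens the foot by 8 mm a turn (1.27 mm a rad), the knob sinking as much until the foot bears. Friction 0.04 N m, stays put; stops over 2.5 rad from the right setting.
- spirit_level: Aluminium pocket spirit level with black ends, loose, 0.16 kg: 150 mm long (its x axis), 24 mm wide (y), 32 mm high; vial in the middle of its top, window 52 mm long, the rest of the top flat. Origin: centre of its underside. At the start it lies upright on the saw table, to the right of the shelf.
- bubble (a joint): Where the bubble stands in the vial, in m along the level's x axis: 0 in the middle between the two lines, positive toward the level's +x end. It runs to the higher end, 0.30 m per rad of slope (5.2 mm a degree), at most 10.5 mm, and settles in about 1 s. The bubble is 12 mm long, the black lines are 15 mm apart.
- spanner: Bystander: steel spanner 154 mm long, 7 mm thick, flat on the table in front; origin at its middle.
- tape_measure: Bystander: tape measure, 34 x 96 x 63 mm, beyond the level; origin under its middle.
- folding_rule: Bystander: folded wooden rule, 166 x 14 x 14 mm, flat on the table in front; origin under its middle.

How it is judged:
On the way:
1. the spirit level lies on the deck along the diagonal to the knob corner (contact force between spirit_level and shelf above 0.5 N and horizontal distance between spirit_level and shelf below 0.035 m and angle between the x axis of spirit_level and the x axis of shelf, either way round below 0.25 rad), for 0.2 s.
At the end, for the whole second after the job is handed in: Fingers press the level (over 3 N), the level presses the deck (5 to 45 N), the screw foot bears on the table (over 0.8 N) and the bubble stays within 1.8 mm of the middle; level upright on the diagonal (0.25 rad, middles within 35 mm), shelf level within 0.012 rad (value of joint bubble between -0.0018 and 0.0018 m and contact force between levelling_foot and anything else above 0.8 N and contact force between the fingers and spirit_level above 3 N and contact force between spirit_level and shelf between 5 and 45 N and horizontal distance between spirit_level and shelf below 0.035 m and angle between the x axis of spirit_level and the x axis of shelf, either way round below 0.25 rad and angle between spirit_level's own z axis and vertical below 0.06 rad and angle between shelf's own z axis and vertical below 0.012 rad); the arm keeps its last pose, push and grip.
It fails at once if the shelf is shoved away or tipped up (distance of shelf from where it was at the start of the episode above 0.06 m or angle between shelf's own z axis and vertical above 0.15 rad).
It fails at once if a bystander is knocked away (distance of any of spanner, tape_measure, folding_rule from where it was at the start of the episode above 0.03 m).
It also fails if it takes over 72 s, if anything falls off the work surface, if the arm or the gripper's body presses on something with over 40 N, if the wrist force passes 120 N, or if a joint passes its speed limit or range.

## Working session

There is one attempt and no reset: what is moved stays moved. The work goes in short steps, Python scripts to look and compute and a shell command to move; the robot and the scene stay as the last step left them, time stands still between calls to the robot, and variables do not carry over. Pictures are saved under pics/ and viewed, at most 10 in all, crops included, and the job is handed in when it is done.

```bash
mkdir -p pics; ls
python3 - <<'E'
from bench import *
import cv2,numpy as np
for n in("scene","top"):
    f=grab_frame(n);cv2.imwrite(f"pics/{n}0.png",f[:,:,::-1]);np.save(f"pics/{n}0.npy",f)
    print({k:np.round(v,3).tolist() for k,v in camera_params(n).items()})
print(get_obs())
E
```

```text
pics
{'fx': 488.315, 'fy': 488.315, 'cx': 280.711, 'cy': 210.794, 'R': [[0.777, -0.629, 0.0], [-0.371, -0.458, -0.808], [0.508, 0.628, -0.589]], 't': [-0.364, 0.303, 0.735]}
{'fx': 543.246, 'fy': 543.246, 'cx': 278.272, 'cy': 200.4, 'R': [[-0.013, -1.0, -0.014], [-0.983, 0.015, -0.183], [0.184, 0.011, -0.983]], 't': [0.11, 0.546, 1.154]}
{'clock': 0.1, 'joints': array([-1.40109225,  0.47772372,  0.02235679,  1.55631786, -0.01150478,
        1.10932549, -0.0831195 ]), 'qvel': array([ 0.00146402, -0.00137097, -0.0004502 , -0.0024563 ,  0.00059231,
       -0.00055532,  0.00179164]), 'tau': array([ 4.41638811e-03, -5.97763002e+01,  1.61371440e+00, -2.81954527e+01,
        1.28452064e-02,  4.99392656e-03, -7.03993408e-06]), 'tcp_pos': array([0.18498798, 0.64861081, 0.23043367]), 'orientation': array([-4.34978331e-01, -3.11122516e+00,  2.58013357e-03]), 'contact_force': array([-0.44734082, -0.3383239 , -0.19174369]), 'moment': array([-0.01197845, -0.02266532, -0.07046432]), 'gripper_force': 0.0, 'grip_width': 0.08517097869428998}
```

View pics/scene0.png

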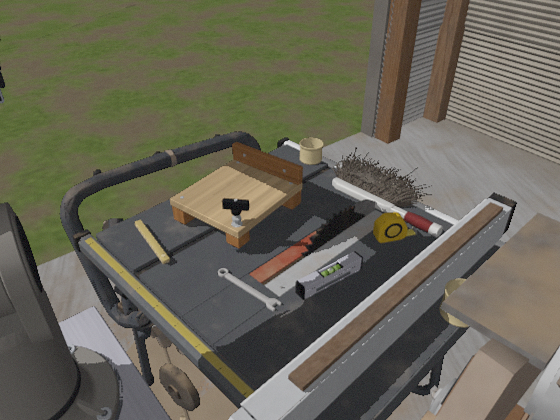

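View pics/top0.png

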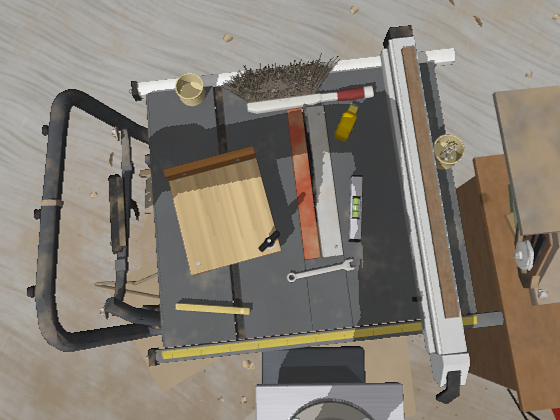

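The scene view shows the shelf with the T-knob at the front corner (236,205) and the level at (330,275). In the top view the knob is at (268,241), the level is roughly along world x at (356,208), the spanner at (320,270), and the tape at (346,122). Next I measure these more precisely.

```bash
cat > h.py <<'E'
from bench import *
import cv2,numpy as np
def ray(n,u,v,z):
    c=camera_params(n);R=np.array(c["R"]);t=np.array(c["t"])
    o=-R.T@t;d=R.T@np.array([(u-c["cx"])/c["fx"],(v-c["cy"])/c["fy"],1])
    return o+d*(z-o[2])/d[2]
def proj(n,X):
    c=camera_params(n);p=np.array(c["R"])@np.array(X)+np.array(c["t"])
    return np.array([c["fx"]*p[0]/p[2]+c["cx"],c["fy"]*p[1]/p[2]+c["cy"]])
E
python3 - <<'E'
from h import *
T=np.load("pics/top0.npy");S=np.load("pics/scene0.npy")
hsv=cv2.cvtColor(T,cv2.COLOR_RGB2HSV)
# deck: light wood
m=((hsv[...,0]>10)&(hsv[...,0]<25)&(hsv[...,1]>70)&(hsv[...,2]>150)).astype(np.uint8)
m[:, :160]=0;m[:,290:]=0;m[:140]=0;m[285:]=0
m=cv2.morphologyEx(m,cv2.MORPH_OPEN,np.ones((5,5)))
c=max(cv2.findContours(m,0,2)[0],key=cv2.contourArea)
q=cv2.approxPolyDP(c,8,True)[:,0];print("deck",q.tolist(),cv2.boxPoints(cv2.minAreaRect(c)).tolist())
for p in q: print(p,ray("top",*p,0.066).round(4))
# knob dark
g=T.max(2);k=(g<60).astype(np.uint8);k[:225]=0;k[256:]=0;k[:,:256]=0;k[:,283:]=0
n,l,s,ce=cv2.connectedComponentsWithStats(k);print(s[1:].tolist(),ce[1:].round(1).tolist())
a=cv2.resize(T[165:285,180:370],None,fx=4,fy=4,interpolation=cv2.INTER_CUBIC)
b=cv2.resize(S[180:310,200:380],None,fx=4,fy=4,interpolation=cv2.INTER_CUBIC)
cv2.imwrite("pics/ct.png",a[:,:,::-1]);cv2.imwrite("pics/cs.png",b[:,:,::-1])
E
```

```text
deck [[260, 178], [174, 197], [191, 273], [260, 255], [272, 227]] [[171.67868041992188, 194.52581787109375], [260.8943786621094, 172.99099731445312], [280.1325988769531, 252.692138671875], [190.91690063476562, 274.2269592285156]]
[260 178] [0.5956 0.1414 0.066 ]
[174 197] [0.5559 0.3309 0.066 ]
[191 273] [0.3894 0.2907 0.066 ]
[260 255] [0.4258 0.1426 0.066 ]
[272 227] [0.4861 0.1161 0.066 ]
[[275, 227, 1, 1, 1], [259, 230, 22, 21, 159], [279, 241, 2, 5, 5]] [[275.0, 227.0], [269.6, 240.3], [279.6, 243.0]]
```

View pics/ct.png

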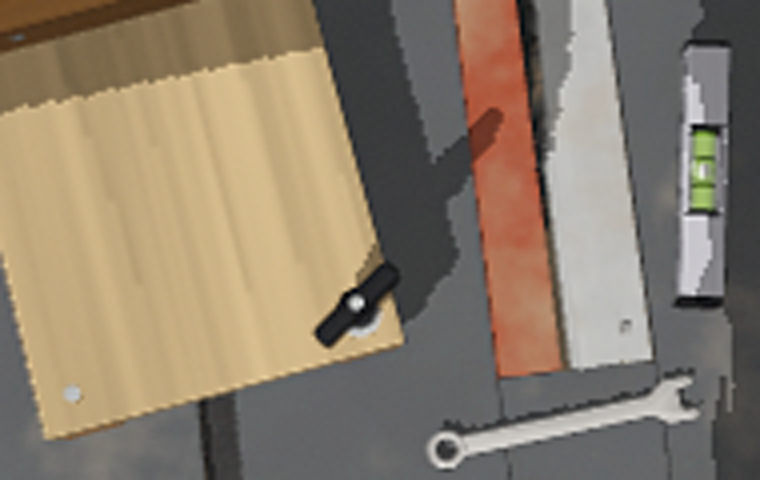

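View pics/cs.png

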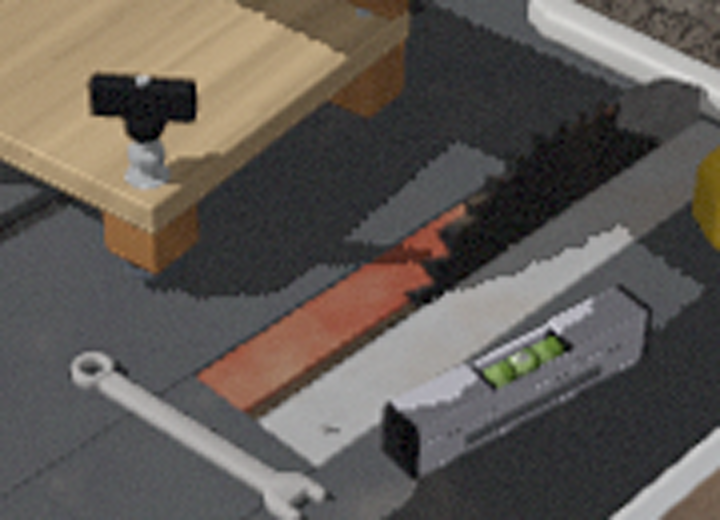

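The crops give the deck's front corners at top-view (191.4,274.1) and (280.4,250.4), the screw head at (268.9,240.4), and the vial centre at (355.6,207.2). The level's axis runs (357.3,175) to (355,240). The knob bar stands about 45° in the picture, roughly across the diagonal.

Run:
```python
from h import *
f=lambda x,y:((x+.5)/4-.5+180,(y+.5)/4-.5+165)
g=lambda x,y:((x+.5)/4-.5+200,(y+.5)/4-.5+180)
A=ray("top",*f(403,343),.066);B=ray("top",*f(46,438),.066)
print("front corners",A,B,np.linalg.norm(A-B))
A2=ray("scene",*g(152,228),.066);print("A scene",A2, "A other")
e=(B-A)/np.linalg.norm(B-A); n=np.array([-e[1],e[0],0]); n*=np.sign(n[0])
C=(A+B)/2+n*.115; K=C-n*.095-e*.08
print("centre",C,"knob",K,"diag ang",np.degrees(np.arctan2(*(K-C)[1::-1])))
print("knob top",ray("top",*f(357,301),.127),"scene",ray("scene",*g(143,79),.127))
a=ray("top",*f(326,336),.1265);b=ray("top",*f(390,272),.1265);print("bar",a,b,np.linalg.norm(a-b),np.degrees(np.arctan2(*(b-a)[1::-1])))
print("vial top",ray("top",*f(704,170),.032),"scene",ray("scene",*g(526,360),.032))
a=ray("top",*f(709,43),.032);b=ray("top",*f(700,300),.032);print("lev ends",a,b,(a+b)/2,np.linalg.norm(a-b),np.degrees(np.arctan2(*(a-b)[1::-1])))
a=ray("top",*f(705,128),.032);b=ray("top",*f(703,211),.032);print("vial ends",a,b,(a+b)/2,np.linalg.norm(a-b),np.degrees(np.arctan2(*(a-b)[1::-1])))
from scipy.spatial.transform import Rotation as R
o=get_obs();print(R.from_rotvec(o["orientation"]).as_matrix().round(3))
```

```text
front corners [0.43511158 0.09862666 0.066     ] [0.38700734 0.29042901 0.066     ] 0.19774265680747935
A scene [0.42856364 0.08682712 0.066     ] A other
centre [0.52260479 0.22250352 0.066     ] knob [0.44992    0.12179642 0.066     ] diag ang -125.81965777627664
knob top [0.45128688 0.12136135 0.127     ] scene [0.45147428 0.12194293 0.127     ]
bar [0.4336223  0.13740266 0.1265    ] [0.46604509 0.10427235 0.1265    ] 0.04635573699885829 -45.618381592765346
vial top [ 0.5329282  -0.07132156  0.032     ] scene [ 0.53361659 -0.07381741  0.032     ]
lev ends [ 0.60597182 -0.0770171   0.032     ] [ 0.45977008 -0.06623717  0.032     ] [ 0.53287095 -0.07162713  0.032     ] 0.1465986202966741 -4.216973510420508
vial ends [ 0.5569145  -0.07282411  0.032     ] [ 0.50967848 -0.06985185  0.032     ] [ 0.53329649 -0.07133798  0.032     ] 0.04732944132550295 -3.6004991915168687
[[-0.962  0.274 -0.   ]
 [ 0.274  0.962 -0.002]
 [-0.    -0.002 -1.   ]]
```

Both views agree to within a few mm and sizes fit:

| Item | Measurement |
|---|---|
| Deck centre | (0.523, 0.2225) |
| Diagonal yaw | 54.2° |
| Knob | (0.451, 0.1215) |
| Level | (0.533, -0.072), yaw -4° |

Moving over the level now.

```bash
python3 -m jog '[{"x":0.5,"y":-0.7,"rz":-1,"jaw":0.2},{"x":0.5,"y":-0.7,"rz":-1,"jaw":0.2},{"x":0.5,"y":-0.75,"rz":-1,"jaw":0.2},{"x":0.5,"y":-0.75,"rz":-1,"jaw":0.2},{"x":0.4,"y":-0.75,"rz":-1,"jaw":0.2},{"x":0.4,"y":-0.75,"rz":-1,"jaw":0.2},{"x":0.4,"y":-0.75,"rz":-1,"jaw":0.2},{"x":0.4,"y":-0.75,"rz":-1,"jaw":0.2}]' 20
python3 -m jog '[{"x":0.3,"y":-0.75,"rz":-1,"jaw":0.2},{"x":0.3,"y":-0.75,"rz":-1,"jaw":0.2},{"x":0.3,"y":-0.75,"rz":-1,"jaw":0.2},{"x":0.3,"y":-0.75,"rz":-1,"jaw":0.2},{"x":0.3,"y":-0.75,"rz":-1,"jaw":0.2},{"x":0.3,"y":-0.75,"rz":-1,"jaw":0.2},{"x":0.3,"y":-0.75,"rz":-1,"jaw":0.2},{"x":0.1,"y":-0.75,"rz":-1,"jaw":0.2}]'
cat > st.py <<'E'
from h import *
from scipy.spatial.transform import Rotation as R
o=get_obs();M=R.from_rotvec(o["orientation"]).as_matrix()
print("t",round(o["clock"],2),"tcp",o["tcp_pos"].round(4),"yaw",np.degrees(np.arctan2(M[1,0],M[0,0])).round(2),"z",M[:,2].round(3),"F",o["contact_force"].round(1),"w",round(o["grip_width"],4),"g",round(o["gripper_force"],1),"j",np.round(o["joints"],2))
E
python3 st.py
```

```text
t 0.1 tcp [0.185  0.6486 0.2304] yaw 164.08 z [-0.    -0.002 -1.   ] F [-0.4 -0.3 -0.2] w 0.0852 g 0.0 j [-1.4   0.48  0.02  1.56 -0.01  1.11 -0.08]validation failed for argument at $[0]...
validation failed for argument at $[0]...
```

```bash
python3 -m jog '[{"rx":0,"ry":0,"rz":-1,"x":0.5,"y":-0.7,"z":0,"jaw":0.2},{"rx":0,"ry":0,"rz":-1,"x":0.5,"y":-0.7,"z":0,"jaw":0.2},{"rx":0,"ry":0,"rz":-1,"x":0.5,"y":-0.75,"z":0,"jaw":0.2},{"rx":0,"ry":0,"rz":-1,"x":0.5,"y":-0.75,"z":0,"jaw":0.2},{"rx":0,"ry":0,"rz":-1,"x":0.4,"y":-0.75,"z":0,"jaw":0.2},{"rx":0,"ry":0,"rz":-1,"x":0.4,"y":-0.75,"z":0,"jaw":0.2},{"rx":0,"ry":0,"rz":-1,"x":0.4,"y":-0.75,"z":0,"jaw":0.2},{"rx":0,"ry":0,"rz":-1,"x":0.4,"y":-0.75,"z":0,"jaw":0.2}]' 20; python3 st.py
```

```text
clock: 1.1
tcp_pos: [0.4015, 0.2935, 0.2312]
orientation: [-2.339, -2.097, 0.0]
contact_force: [0.5, 0.4, -0.7]
grip_width: 0.0511
gripper_force: 0.0
t 1.1 tcp [0.4015 0.2935 0.2312] yaw 83.76 z [-0. -0. -1.] F [ 0.5  0.4 -0.7] w 0.0511 g 0.0 j [-1.13  0.19  0.42  1.99 -0.09  0.98 -0.77]
```

```bash
python3 -m jog '[{"rx":0,"ry":0,"rz":-1,"x":0.27,"y":-0.76,"z":0,"jaw":0.2},{"rx":0,"ry":0,"rz":-1,"x":0.27,"y":-0.76,"z":0,"jaw":0.2},{"rx":0,"ry":0,"rz":-1,"x":0.27,"y":-0.76,"z":0,"jaw":0.2},{"rx":0,"ry":0,"rz":-1,"x":0.27,"y":-0.76,"z":0,"jaw":0.2},{"rx":0,"ry":0,"rz":-1,"x":0.27,"y":-0.76,"z":0,"jaw":0.2},{"rx":0,"ry":0,"rz":-1,"x":0.27,"y":-0.76,"z":0,"jaw":0.2},{"rx":0,"ry":0,"rz":-1,"x":0.27,"y":-0.76,"z":0,"jaw":0.2},{"rx":0,"ry":0,"rz":-1,"x":0.27,"y":-0.76,"z":0,"jaw":0.2}]' >/dev/null
python3 -m jog '[{"rx":0,"ry":0,"rz":-0.8,"x":0,"y":0,"z":-0.5,"jaw":0.2},{"rx":0,"ry":0,"rz":0,"x":0,"y":0,"z":-0.9,"jaw":0.2},{"rx":0,"ry":0,"rz":0,"x":0,"y":0,"z":-0.6,"jaw":0.2},{"rx":0,"ry":0,"rz":0,"x":0,"y":0,"z":0,"jaw":0.2}]' >/dev/null; python3 st.py
```

```text
t 2.6 tcp [ 0.5284 -0.0696  0.1091] yaw -3.94 z [-0.006 -0.001 -1.   ] F [-0.  -0.3  0.5] w 0.0514 g 0.0 j [-0.56  0.5   0.74  2.03 -0.48  0.79 -1.17]
```

```bash
python3 -m jog '[{"rx":0,"ry":0,"rz":0,"x":0.07,"y":-0.03,"z":-0.5,"jaw":0.2},{"rx":0,"ry":0,"rz":0,"x":0,"y":0,"z":-0.6,"jaw":0.2},{"rx":0,"ry":0,"rz":0,"x":0,"y":0,"z":-0.35,"jaw":0.2},{"rx":0,"ry":0,"rz":0,"x":0,"y":0,"z":-0.2,"jaw":0.2},{"rx":0,"ry":0,"rz":0,"x":0,"y":0,"z":0,"jaw":0.2}]' >/dev/null; python3 st.py
python3 -m jog '[{"rx":0,"ry":0,"rz":0,"x":0,"y":0,"z":0,"jaw":-1},{"rx":0,"ry":0,"rz":0,"x":0,"y":0,"z":0,"jaw":-1},{"rx":0,"ry":0,"rz":0,"x":0,"y":0,"z":0,"jaw":-1},{"rx":0,"ry":0,"rz":0,"x":0,"y":0,"z":0,"jaw":-1}]' 40 >/dev/null; python3 st.py
```

```text
t 3.23 tcp [ 0.5354 -0.0715  0.0129] yaw -3.91 z [ 0.001  0.    -1.   ] F [ 0.1 -0.5 -0.5] w 0.0513 g 0.0 j [-0.43  0.66  0.59  2.06 -0.63  0.61 -1.04]
t 3.73 tcp [ 0.5359 -0.0714  0.0136] yaw -3.92 z [ 0.002  0.    -1.   ] F [-1.2  0.7  6.5] w 0.0229 g 39.9 j [-0.43  0.65  0.59  2.06 -0.63  0.61 -1.04]
```

```bash
python3 -m jog '[{"rx":0,"ry":0,"rz":0,"x":0,"y":0,"z":0.4,"jaw":-1},{"rx":0,"ry":0,"rz":0,"x":0,"y":0,"z":0.7,"jaw":-1},{"rx":0,"ry":0,"rz":0,"x":0,"y":0,"z":0.8,"jaw":-1},{"rx":0,"ry":0,"rz":0,"x":0,"y":0,"z":0.6,"jaw":-1},{"rx":0,"ry":0,"rz":0,"x":0,"y":0,"z":0,"jaw":-1}]' >/dev/null; python3 st.py
python3 -m jog '[{"rx":0,"ry":0,"rz":0.6,"x":-0.02,"y":0.6,"z":0,"jaw":-1},{"rx":0,"ry":0,"rz":0.7,"x":-0.02,"y":0.65,"z":0,"jaw":-1},{"rx":0,"ry":0,"rz":0.8,"x":-0.03,"y":0.65,"z":0,"jaw":-1},{"rx":0,"ry":0,"rz":0.8,"x":-0.03,"y":0.65,"z":0,"jaw":-1},{"rx":0,"ry":0,"rz":0.8,"x":-0.03,"y":0.65,"z":0,"jaw":-1},{"rx":0,"ry":0,"rz":0.8,"x":-0.03,"y":0.65,"z":0,"jaw":-1},{"rx":0,"ry":0,"rz":0.8,"x":-0.03,"y":0.65,"z":0,"jaw":-1},{"rx":0,"ry":0,"rz":0.5,"x":-0.02,"y":0.4,"z":0,"jaw":-1}]' >/dev/null; 
python3 -m jog '[{"rx":0,"ry":0,"rz":0,"x":0,"y":0,"z":0,"jaw":-1},{"rx":0,"ry":0,"rz":0,"x":0,"y":0,"z":0,"jaw":-1}]' >/dev/null; python3 st.py
python3 - <<'E'
from h import *
a=grab_frame("top");b=grab_frame("scene")
c=np.hstack([cv2.resize(a[140:290,150:350],None,fx=2,fy=2),cv2.resize(b[100:250,150:350],None,fx=2,fy=2)])
cv2.imwrite("pics/p1.png",c[:,:,::-1])
E
```

```text
t 4.35 tcp [ 0.5367 -0.0717  0.1651] yaw -3.92 z [ 0.006  0.001 -1.   ] F [-0.4  0.6 -1.6] w 0.023 g 39.8 j [-0.62  0.43  0.82  1.98 -0.41  0.89 -1.22]
t 5.6 tcp [0.5218 0.221  0.1615] yaw 53.95 z [-0.001 -0.001 -1.   ] F [-0.6  0.3 -1.3] w 0.0231 g 39.8 j [-0.92  0.42  0.52  1.91 -0.26  0.88 -0.89]
```

View pics/p1.png

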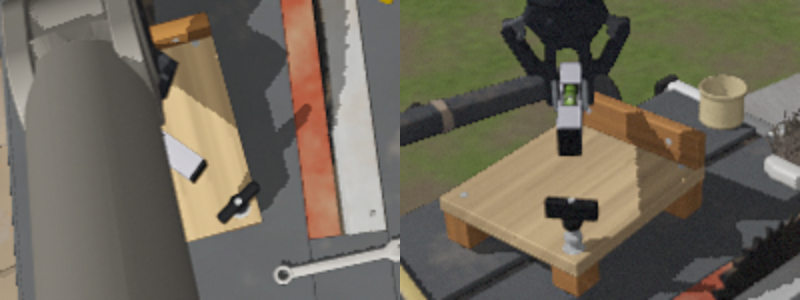

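Held upright, near end at scene (435,240)/2+crop, in line with the T-knob. Lowering onto the deck.

```bash
python3 -m jog '[{"rx":0,"ry":0,"rz":0,"x":0.04,"y":0.06,"z":-0.4,"jaw":-1},{"rx":0,"ry":0,"rz":0,"x":0,"y":0,"z":-0.5,"jaw":-1},{"rx":0,"ry":0,"rz":0,"x":0,"y":0,"z":-0.3,"jaw":-1},{"rx":0,"ry":0,"rz":0,"x":0,"y":0,"z":-0.1,"jaw":-1},{"rx":0,"ry":0,"rz":0,"x":0,"y":0,"z":0,"jaw":-1}]' >/dev/null; python3 st.py
python3 -m jog '[{"rx":0,"ry":0,"rz":0,"x":0,"y":0,"z":-0.03,"jaw":-1},{"rx":0,"ry":0,"rz":0,"x":0,"y":0,"z":-0.02,"jaw":-1},{"rx":0,"ry":0,"rz":0,"x":0,"y":0,"z":0,"jaw":-1}]' >/dev/null; python3 st.py
```

```text
t 6.33 tcp [0.525  0.2258 0.0845] yaw 54.04 z [ 0. -0. -1.] F [-0.8 -0.1 -1. ] w 0.0235 g 39.8 j [-0.87  0.53  0.46  1.95 -0.34  0.74 -0.83]
t 6.7 tcp [0.5248 0.2263 0.0816] yaw 54.09 z [ 0.  0. -1.] F [ 0.2 -0.4 -1.7] w 0.023 g 39.8 j [-0.86  0.53  0.46  1.95 -0.34  0.73 -0.83]
```

```bash
python3 -m jog '[{"rx":0,"ry":0,"rz":0,"x":0,"y":0,"z":-0.03,"jaw":-1},{"rx":0,"ry":0,"rz":0,"x":0,"y":0,"z":-0.02,"jaw":-1},{"rx":0,"ry":0,"rz":0,"x":0,"y":0,"z":0,"jaw":-1}]' >/dev/null; python3 st.py
```

```text
t 7.08 tcp [0.5249 0.2262 0.0792] yaw 54.08 z [ 0.     0.001 -1.   ] F [-3.4  0.2  7.3] w 0.0229 g 41.0 j [-0.86  0.54  0.45  1.95 -0.35  0.73 -0.83]
```

```bash
python3 -m jog '[{"rx":0,"ry":0,"rz":0,"x":0,"y":0,"z":0,"jaw":0.1},{"rx":0,"ry":0,"rz":0,"x":0,"y":0,"z":0,"jaw":0.1},{"rx":0,"ry":0,"rz":0,"x":0,"y":0,"z":0.1,"jaw":0.1},{"rx":0,"ry":0,"rz":0,"x":0,"y":0,"z":0.5,"jaw":0.1},{"rx":0,"ry":0,"rz":0,"x":0,"y":0,"z":0.5,"jaw":0.1},{"rx":0,"ry":0,"rz":0,"x":-0.2,"y":-0.28,"z":0.2,"jaw":-0.67},{"rx":0,"ry":0,"rz":0,"x":-0.4,"y":-0.56,"z":0,"jaw":-0.67},{"rx":0,"ry":0,"rz":0.3,"x":0,"y":0,"z":0,"jaw":-0.67}]' >/dev/null; python3 st.py
python3 - <<'E'
from h import *
p=proj("scene",[.5226,.2225,.098]);print(p)
b=grab_frame("scene");u,v=p.round().astype(int)
c=cv2.resize(b[v-50:v+50,u-65:u+65],None,fx=6,fy=6,interpolation=cv2.INTER_CUBIC)
cv2.imwrite("pics/p2.png",c[:,:,::-1])
E
```

```text
t 8.07 tcp [0.4872 0.1729 0.1567] yaw 56.96 z [-0.001 -0.    -1.   ] F [ 0.6  0.3 -0.5] w 0.0138 g 0.0 j [-0.89  0.34  0.53  2.03 -0.23  0.83 -0.81]
[236.64542801 178.49913013]
```

View pics/p2.png

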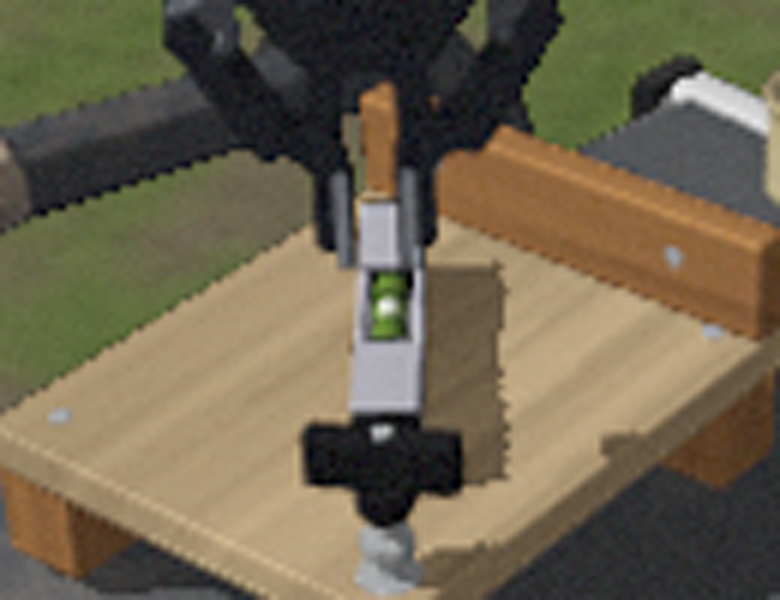

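The vial is visible through the finger gap, with the bubble about mid-window (scene crop 388,305) and the level running straight to the knob. I'll take the unpressed baseline reading, then press.

```bash
cat > bub.py <<'E'
from h import *
c=np.array([.5226,.2225,.097]);d=np.array([-.585,-.811,0])
p=proj("scene",c);k=(proj("scene",c+d*.01)-proj("scene",c-d*.01))/20 # px per mm toward knob
F=np.mean([grab_frame("scene").astype(float) for _ in range(6)],0)
v,u=np.mgrid[170:188,231:244]
I=F[170:188,231:244]
wt=np.clip(I[...,2]-70,0,None)*((abs(u-p[0])<3.2)&(abs(v-p[1])<5.6))
sat=np.clip(I[...,1]-I[...,2]-25,0,None) # green
g=(sat*v).sum()/sat.sum()
cv=(wt*v).sum()/wt.sum();
print("px/mm",k.round(3),"exp",p.round(2),"bubble v",cv.round(3),"green v",g.round(3),"mm toward knob",((cv-p[1])/k[1]).round(2))
print("blue column",I[...,2][:,4:8].mean(1).round(0).astype(int).tolist())
print("green-blue ",(I[...,1]-I[...,2])[:,4:8].mean(1).round(0).astype(int).tolist())
E
python3 bub.py
python3 -m jog '[{"rx":0,"ry":0,"rz":0,"x":0,"y":0,"z":-0.3,"jaw":-0.67},{"rx":0,"ry":0,"rz":0,"x":0,"y":0,"z":-0.35,"jaw":-0.67},{"rx":0,"ry":0,"rz":0,"x":0,"y":0,"z":-0.2,"jaw":-0.67},{"rx":0,"ry":0,"rz":0,"x":0,"y":0,"z":-0.05,"jaw":-0.67},{"rx":0,"ry":0,"rz":0,"x":0,"y":0,"z":0,"jaw":-0.67}]' >/dev/null; python3 st.py
```

```text
px/mm [-0.008  0.241] exp [236.67 178.88] bubble v 178.954 green v 178.564 mm toward knob 0.3
blue column [168, 180, 127, 51, 47, 52, 40, 71, 166, 164, 103, 47, 48, 44, 70, 174, 186, 183]
green-blue  [-8, -8, -10, 23, 67, 74, 55, 48, 13, 27, 39, 64, 69, 74, 17, -11, -9, -8]
t 9.05 tcp [0.489  0.1758 0.1025] yaw 57.07 z [ 0. -0. -1.] F [-0.3 -0.2  0.3] w 0.0145 g 0.0 j [-0.85  0.43  0.48  2.06 -0.3   0.72 -0.75]
```

```bash
python3 -m jog '[{"rx":0,"ry":0,"rz":0,"x":0,"y":0,"z":-0.03,"jaw":-0.67},{"rx":0,"ry":0,"rz":0,"x":0,"y":0,"z":-0.02,"jaw":-0.67},{"rx":0,"ry":0,"rz":0,"x":0,"y":0,"z":0,"jaw":-0.67}]' >/dev/null; python3 st.py
python3 -m jog '[{"rx":0,"ry":0,"rz":0,"x":0,"y":0,"z":-0.02,"jaw":-0.67},{"rx":0,"ry":0,"rz":0,"x":0,"y":0,"z":0,"jaw":-0.67}]' >/dev/null; python3 st.py
python3 -m jog '[{"rx":0,"ry":0,"rz":0,"x":0,"y":0,"z":-0.02,"jaw":-0.67},{"rx":0,"ry":0,"rz":0,"x":0,"y":0,"z":0,"jaw":-0.67}]' >/dev/null; python3 st.py
```

```text
t 9.43 tcp [0.4887 0.1758 0.0994] yaw 57.09 z [ 0.  0. -1.] F [-0.7 -0.3 -0.3] w 0.014 g 0.0 j [-0.85  0.43  0.48  2.07 -0.3   0.71 -0.75]
t 9.68 tcp [0.4887 0.1757 0.0981] yaw 57.08 z [-0. -0. -1.] F [-0.1 -0.2  0.1] w 0.0139 g 0.0 j [-0.85  0.44  0.48  2.07 -0.3   0.71 -0.75]
t 9.93 tcp [0.4884 0.175  0.0973] yaw 57.05 z [-0.001 -0.    -1.   ] F [-3.3 -2.6  7.6] w 0.014 g 4.1 j [-0.85  0.44  0.48  2.07 -0.3   0.71 -0.75]
```

```bash
python3 -m jog '[{"rx":0,"ry":0,"rz":0,"x":0,"y":0,"z":-0.01,"jaw":-0.67},{"rx":0,"ry":0,"rz":0,"x":0,"y":0,"z":0,"jaw":-0.67},{"rx":0,"ry":0,"rz":0,"x":0,"y":0,"z":0,"jaw":-0.67},{"rx":0,"ry":0,"rz":0,"x":0,"y":0,"z":0,"jaw":-0.67},{"rx":0,"ry":0,"rz":0,"x":0,"y":0,"z":0,"jaw":-0.67},{"rx":0,"ry":0,"rz":0,"x":0,"y":0,"z":0,"jaw":-0.67},{"rx":0,"ry":0,"rz":0,"x":0,"y":0,"z":0,"jaw":-0.67},{"rx":0,"ry":0,"rz":0,"x":0,"y":0,"z":0,"jaw":-0.67}]' >/dev/null; python3 st.py
python3 bub.py;python3 st.py
```

```text
t 10.93 tcp [0.4884 0.1749 0.0971] yaw 57.04 z [-0.001 -0.    -1.   ] F [-3.8 -4.  13.6] w 0.0141 g 6.8 j [-0.85  0.44  0.48  2.07 -0.3   0.71 -0.75]
px/mm [-0.008  0.241] exp [236.67 178.88] bubble v 178.257 green v 179.138 mm toward knob -2.58
blue column [186, 190, 140, 59, 46, 53, 44, 139, 173, 142, 88, 54, 49, 48, 33, 175, 189, 185]
green-blue  [-8, -8, -9, 3, 67, 74, 67, 15, 11, 40, 53, 63, 71, 73, 49, -11, -10, -8]
t 11.22 tcp [0.4884 0.1749 0.0971] yaw 57.03 z [-0.001 -0.    -1.   ] F [-4.9 -3.5 14.1] w 0.0142 g 6.8 j [-0.85  0.44  0.48  2.07 -0.3   0.71 -0.75]
```

```bash
python3 -m jog '[{"rx":0,"ry":0,"rz":0,"x":0,"y":0,"z":0.2,"jaw":-0.67},{"rx":0,"ry":0,"rz":1,"x":0,"y":0,"z":0.5,"jaw":-0.67},{"rx":0,"ry":0,"rz":1,"x":0,"y":0,"z":0.3,"jaw":0.1},{"rx":0,"ry":0,"rz":1,"x":-0.15,"y":-0.2,"z":0,"jaw":0.1},{"rx":0,"ry":0,"rz":1,"x":-0.15,"y":-0.2,"z":0,"jaw":0.1},{"rx":0,"ry":0,"rz":1,"x":-0.15,"y":-0.2,"z":0,"jaw":0.1},{"rx":0,"ry":0,"rz":1,"x":-0.15,"y":-0.2,"z":0,"jaw":0.1},{"rx":0,"ry":0,"rz":1,"x":-0.02,"y":-0.08,"z":0,"jaw":0.1}]' >/dev/null
python3 -m jog '[{"rx":0,"ry":0,"rz":0.75,"x":0,"y":0,"z":0,"jaw":0.1},{"rx":0,"ry":0,"rz":0,"x":0,"y":0,"z":0,"jaw":0.1},{"rx":0,"ry":0,"rz":0,"x":0,"y":0,"z":0,"jaw":0.1}]' >/dev/null; python3 st.py
```

```text
t 12.6 tcp [0.4517 0.123  0.1565] yaw 134.44 z [ 0.  0. -1.] F [-0.3  0.2  0.5] w 0.047 g 0.0 j [-0.62  0.24  0.26  2.12 -0.08  0.79  0.46]
```

```bash
python3 -m jog '[{"rx":0,"ry":0,"rz":0,"x":0,"y":-0.025,"z":-0.4,"jaw":0.1},{"rx":0,"ry":0,"rz":0,"x":0,"y":0,"z":-0.3,"jaw":0.1},{"rx":0,"ry":0,"rz":0,"x":0,"y":0,"z":-0.1,"jaw":0.1},{"rx":0,"ry":0,"rz":0,"x":0,"y":0,"z":0,"jaw":0.1}]' >/dev/null; python3 st.py
python3 -m jog '[{"rx":0,"ry":0,"rz":0,"x":0,"y":0,"z":0,"jaw":-1},{"rx":0,"ry":0,"rz":0,"x":0,"y":0,"z":0,"jaw":-1},{"rx":0,"ry":0,"rz":0,"x":0,"y":0,"z":0,"jaw":-1},{"rx":0,"ry":0,"rz":0,"x":0,"y":0,"z":0,"jaw":-1}]' 30 >/dev/null; python3 st.py
```

```text
t 13.1 tcp [0.4515 0.1215 0.1083] yaw 134.55 z [-0. -0. -1.] F [0.4 0.1 0. ] w 0.0471 g 0.0 j [-0.6   0.32  0.24  2.16 -0.12  0.68  0.5 ]
t 13.6 tcp [0.4522 0.1219 0.1087] yaw 134.58 z [ 0.001  0.001 -1.   ] F [ 1.9  1.9 -0.9] w 0.0109 g 33.2 j [-0.6   0.32  0.24  2.16 -0.12  0.67  0.5 ]
```

```bash
python3 -m jog '[{"rx":0,"ry":0,"rz":-1,"x":0,"y":0,"z":-0.004,"jaw":-1},{"rx":0,"ry":0,"rz":-1,"x":0,"y":0,"z":-0.004,"jaw":-1},{"rx":0,"ry":0,"rz":-1,"x":0,"y":0,"z":-0.004,"jaw":-1},{"rx":0,"ry":0,"rz":-1,"x":0,"y":0,"z":-0.004,"jaw":-1},{"rx":0,"ry":0,"rz":-1,"x":0,"y":0,"z":-0.004,"jaw":-1},{"rx":0,"ry":0,"rz":-1,"x":0,"y":0,"z":-0.004,"jaw":-1},{"rx":0,"ry":0,"rz":-1,"x":0,"y":0,"z":-0.004,"jaw":-1},{"rx":0,"ry":0,"rz":-1,"x":0,"y":0,"z":-0.004,"jaw":-1}]' >/dev/null; python3 st.py
python3 -m jog '[{"rx":0,"ry":0,"rz":0,"x":0,"y":0,"z":0,"jaw":-1},{"rx":0,"ry":0,"rz":0,"x":0,"y":0,"z":0,"jaw":-1}]' >/dev/null; python3 st.py
```

```text
t 14.6 tcp [0.4515 0.1223 0.1073] yaw 54.28 z [-0.001  0.002 -1.   ] F [-3.   2.6 13.6] w 0.0111 g 35.0 j [-0.88  0.36  0.58  2.18 -0.31  0.68 -0.71]
t 14.85 tcp [0.4515 0.1223 0.1073] yaw 54.6 z [-0.001  0.002 -1.   ] F [-2.8  2.9 13.2] w 0.0113 g 35.0 j [-0.88  0.36  0.58  2.18 -0.31  0.68 -0.7 ]
```

```bash
python3 -m jog '[{"rx":0,"ry":0,"rz":0,"x":0,"y":0,"z":0,"jaw":0.1},{"rx":0,"ry":0,"rz":0,"x":0,"y":0,"z":0,"jaw":0.1},{"rx":0,"ry":0,"rz":0,"x":0,"y":0,"z":0.4,"jaw":0.1},{"rx":0,"ry":0,"rz":0,"x":0,"y":0,"z":0.4,"jaw":0.1},{"rx":0,"ry":0,"rz":0.25,"x":0.2,"y":0.3,"z":0,"jaw":-0.67},{"rx":0,"ry":0,"rz":0,"x":0.2,"y":0.3,"z":0,"jaw":-0.67},{"rx":0,"ry":0,"rz":0,"x":0.2,"y":0.3,"z":0,"jaw":-0.67},{"rx":0,"ry":0,"rz":0,"x":0.02,"y":0,"z":0,"jaw":-0.67}]' >/dev/null;python3 st.py
python3 -m jog '[{"rx":0,"ry":0,"rz":0,"x":0,"y":0,"z":-0.4,"jaw":-0.67},{"rx":0,"ry":0,"rz":0,"x":0,"y":0,"z":-0.4,"jaw":-0.67},{"rx":0,"ry":0,"rz":0,"x":0,"y":0,"z":-0.05,"jaw":-0.67},{"rx":0,"ry":0,"rz":0,"x":0,"y":0,"z":0,"jaw":-0.67},{"rx":0,"ry":0,"rz":0,"x":0,"y":0,"z":0,"jaw":-0.67}]' >/dev/null;python3 st.py;python3 bub.py
```

```text
t 15.85 tcp [0.4893 0.1776 0.1532] yaw 57.25 z [-0.001 -0.001 -1.   ] F [ 0.7 -0.7 -0.3] w 0.0143 g 0.0 j [-0.95  0.36  0.59  2.03 -0.27  0.83 -0.77]
t 16.48 tcp [0.4893 0.1755 0.1041] yaw 57.07 z [ 0.001  0.001 -1.   ] F [ 0.1 -0.  -0.4] w 0.0136 g 0.0 j [-0.9   0.44  0.55  2.07 -0.34  0.72 -0.71]
px/mm [-0.008  0.241] exp [236.67 178.88] bubble v 179.299 green v 178.571 mm toward knob 1.73
blue column [185, 195, 135, 48, 47, 51, 42, 69, 165, 164, 102, 47, 46, 42, 102, 177, 187, 184]
green-blue  [-8, -9, -10, 29, 67, 71, 56, 50, 13, 27, 38, 64, 71, 71, 6, -11, -9, -9]
```

```bash
python3 -m jog '[{"rx":0,"ry":0,"rz":0,"x":0,"y":0,"z":-0.06,"jaw":-0.67},{"rx":0,"ry":0,"rz":0,"x":0,"y":0,"z":-0.03,"jaw":-0.67},{"rx":0,"ry":0,"rz":0,"x":0,"y":0,"z":0,"jaw":-0.67}]' >/dev/null;python3 st.py
python3 -m jog '[{"rx":0,"ry":0,"rz":0,"x":0,"y":0,"z":-0.02,"jaw":-0.67},{"rx":0,"ry":0,"rz":0,"x":0,"y":0,"z":0,"jaw":-0.67}]' >/dev/null;python3 st.py
```

```text
t 17.15 tcp [0.4886 0.1754 0.0981] yaw 57.08 z [-0.001  0.    -1.   ] F [-1.9  0.6  4.6] w 0.0139 g 2.2 j [-0.89  0.45  0.54  2.07 -0.35  0.71 -0.71]
t 17.4 tcp [0.4886 0.1753 0.0978] yaw 57.05 z [-0.001  0.001 -1.   ] F [-5.7 -1.  17.6] w 0.0143 g 8.3 j [-0.89  0.45  0.54  2.07 -0.35  0.71 -0.71]
```

```bash
python3 -m jog '[{"rx":0,"ry":0,"rz":0,"x":0,"y":0,"z":0,"jaw":-0.67},{"rx":0,"ry":0,"rz":0,"x":0,"y":0,"z":0,"jaw":-0.67},{"rx":0,"ry":0,"rz":0,"x":0,"y":0,"z":0,"jaw":-0.67},{"rx":0,"ry":0,"rz":0,"x":0,"y":0,"z":0,"jaw":-0.67},{"rx":0,"ry":0,"rz":0,"x":0,"y":0,"z":0,"jaw":-0.67},{"rx":0,"ry":0,"rz":0,"x":0,"y":0,"z":0,"jaw":-0.67},{"rx":0,"ry":0,"rz":0,"x":0,"y":0,"z":0,"jaw":-0.67},{"rx":0,"ry":0,"rz":0,"x":0,"y":0,"z":0,"jaw":-0.67}]' >/dev/null;python3 bub.py;python3 st.py
python3 - <<'E'
from h import *
b=grab_frame("scene");a=grab_frame("top")
c=np.hstack([cv2.resize(b[140:230,190:290],None,fx=4,fy=4,interpolation=cv2.INTER_CUBIC),cv2.resize(a[140:320,150:350],None,fx=2,fy=2)])
cv2.imwrite("pics/p3.png",c[:,:,::-1])
E
```

```text
px/mm [-0.008  0.241] exp [236.67 178.88] bubble v 178.918 green v 178.77 mm toward knob 0.16
blue column [186, 190, 132, 51, 48, 52, 40, 71, 151, 161, 105, 50, 47, 46, 70, 175, 188, 185]
green-blue  [-8, -9, -10, 23, 68, 72, 53, 49, 15, 27, 39, 65, 71, 74, 18, -11, -9, -8]
t 18.7 tcp [0.4886 0.1754 0.0978] yaw 57.06 z [-0.001  0.001 -1.   ] F [-5.5 -1.5 17. ] w 0.0141 g 8.2 j [-0.89  0.45  0.54  2.07 -0.35  0.71 -0.71]
```

View pics/p3.png

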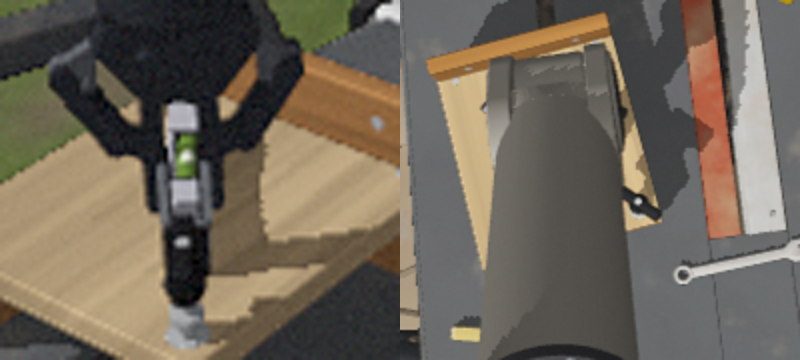

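The bubble profile under 17 N of pressure matches the unpressed level baseline. The level is centred on the diagonal, the fingers press its knob end, and the shelf hasn't moved, so I'm handing in.

```bash
python3 -c "
from bench import *
print(r.hand_in())"
```

```text
the job is handed in; nothing more can be done
None
```

I handed the job in at about 19 s on the clock, and no verdict came back. The level lies on the diagonal with its knob end pressed at about 17 N. The T-knob was turned 80° clockwise, about 1.8 mm of foot. The bubble looks the same pressed as it did unpressed and level, though the camera resolves it only coarsely. I inferred that the screw foot bears from that push and did not measure it.

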